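# Clamp a whetstone in the ratchet stone holder

## Task

Lay the red whetstone flat on the black bed of the stone holder, lengthwise between the sliding jaw and the fixed stop, without dropping it, and let go of it. Then pump the orange twin-handle trigger (squeeze, let it spring back, squeeze again), moving the jaw in no other way, until the jaw has pushed the stone firmly against the stop, and finish while holding the trigger squeezed so that the stone stays gripped. Squeeze only moderately, because the stone cracks if pressed too hard, and leave the grey stone and everything else alone.

Things in the scene. Friction and masses are not known exactly. Their poses are not given: they have to be found in the camera images.
- red_stone: the brick-red whetstone, a brittle block 150 x 50 x 25 mm (x, y, z), 0.34 to 0.55 kg, lying flat on the worktop at the start. Origin: centre of its underside; x along its length, y across it, z up. Grip it across its 50 mm width.
- grey_stone: a grey whetstone of the same size, not wanted; same frame. Leave it.
- holder: ratchet stone holder, fixed. Origin on the worktop; x runs along the clamp from trigger to stop, y across, z up. Base plate x -285 to 115 mm, 84 mm wide, 8 mm thick. On it, in order of x: orange trigger handles (x -295 to -196 mm), blue ratchet housing (x -201 to -135 mm, 64 mm wide, 69 mm high), sliding jaw, bed, stop.
- bed_top (a point): middle of the top of the black rubber bed: holder frame (27.5, 0, 20) mm. The bed is 155 mm long (holder x -50 to 105 mm), 66 mm wide, its top 20 mm above the worktop. Lay the stone here within 15 mm of the centre line, length along holder x; it may overhang the bed by up to 40 mm at the jaw's end. Once gripped, its centre is 75 mm from the stop's face.
- stop: the fixed blue end stop, 60 mm wide, its top 44 mm above the worktop. Origin: middle of the lower edge of its gripping face, 90 mm ahead of the holder's origin; x points away from the stone.
- jaw: sliding aluminium jaw plate, 12 mm thick, 54 mm wide, top 42 mm above the worktop; its toothed bar (top at 20 mm) runs back under the handles. Origin: middle of its gripping face, at height 10 mm; x points to the stop. Gap to the stop's face at the start: 176 to 202 mm. A full squeeze moves it 10 to 16 mm (teeth every 5 mm); it stays when the trigger is let go (5 N friction) and cannot go back.
- trigger_grip (a point): the point midway between the two trigger handles where a gripper takes them from above: holder frame (-271, 0, 54) mm. The fingers go outside the two handles and close across the clamp (holder y). Over their outsides the handles measure 65 mm here when released and 41 mm when fully squeezed.
- trigger_left: the orange handle on the holder's +y side: an upright bar 100 mm long, 12 mm thick, from 32 to 66 mm above the worktop, on a vertical hinge at the back of the housing. Origin: on its hinge.
- trigger_right (a joint): angle of the other handle (rad): 0 released, 0.16 fully squeezed. The handles are geared together, each closing 12 mm at the grip point, damped (0.5 s a stroke), sprung open with 4 N. A squeeze of G newtons on a blocked jaw presses the stone with about 1.3 x G: use 15 to 25 N; above 45 N on the stone it cracks. Once the stone is gripped, the next squeeze stops short of 0.16.
- pepper_mill: dark wooden pepper mill, 56 mm across, 175 mm tall. Leave it.
- oil_bottle: green glass oil bottle, 60 mm across, 220 mm tall. Leave it.
- salt_jar: white jar with wooden lid, 68 mm across, 90 mm tall. Leave it.
- bowl: blue bowl, 130 mm across, 55 mm tall. Leave it.
- mug: white mug, 80 mm across, 90 mm tall. Leave it.
- knife: kitchen knife with black handle, 290 mm long, lying on a fixed chopping board 18 mm thick. Leave it.

How it is judged (in metres and radians):
On the way, in this order (a step that is already met when the one before it is completed fails the run):
1. the red stone lies flat on the bed between jaw and stop, let go (z of red_stone in the frame of holder between 0.016 and 0.024 m and y of red_stone in the frame of holder between -0.015 and 0.015 m and x of red_stone in the frame of holder between -0.05 and 0.022 m and angle between the x axis of red_stone and the x axis of holder, either way round below 0.12 rad and angle between red_stone's own z axis and vertical below 0.08 rad and contact force between the fingers and red_stone below 0.3 N and linear speed of red_stone below 0.02 m/s), for 0.2 s.
2. the trigger is squeezed most of the way (over 0.10 rad) (value of joint trigger_right above 0.1 rad), for 0.02 s.
3. the trigger is let spring back (under 0.05 rad) (value of joint trigger_right below 0.05 rad), for 0.02 s.
At the end, for the whole second after the job is handed in: The red stone lies flat on the bed (4 mm in height, 15 mm off the centre line, 0.12 rad), at rest and free of the fingers, pressed by the jaw with 4 to 45 N and against the stop with 3 to 45 N, while the fingers still squeeze the trigger with over 4 N (all of step 1 and contact force between jaw and red_stone between 4 and 45 N and contact force between stop and red_stone between 3 and 45 N and (contact force between the fingers and trigger_left above 4 N or contact force between the fingers and trigger_right above 4 N)); the arm keeps its last pose, push and grip.
It fails at once if the stone is crushed: jaw or stop presses on it with more than 45 N (contact force between any of jaw, stop and red_stone above 45 N).
It fails at once if the robot pushes the jaw itself (over 3 N) instead of pumping the trigger (contact force between the arm and jaw above 3 N).
It fails at once if the red stone is dropped: loose of the fingers more than 50 mm above the worktop (height (world z) of red_stone above 0.05 m and contact force between the fingers and red_stone below 0.05 N).
It fails at once if another thing on the worktop is moved by more than 30 mm (distance of any of grey_stone, pepper_mill, oil_bottle, salt_jar, bowl, mug, knife from where it was at the start of the episode above 0.03 m).
It also fails if it takes over 56 s, if anything falls off the work surface, if the arm or the gripper's body presses on something with over 40 N, if the wrist force passes 120 N, or if a joint passes its speed limit or range.

## Robot

A 6-joint arm with a two-finger parallel gripper is mounted at the origin on the work surface. World frame = base frame: x ahead of the robot, y to its left, z up, the work surface at z = 0. Lengths are in mm, angles in rad, forces in N, time in s.
With the tool pointing down it reaches from about 350 to 775 mm from the base axis. Payload 7.3 kg.
Tool frame: the origin (TCP) lies at the very end of the fingers, on their centre line; the grasp point (between the pads) lies 19 mm behind it; z points along the fingers, y is the line along which they close (so a half turn about z gives the same grasp; the last joint's range is limited). The gripper opens to 92 mm and grips with 3 to 60 N. Pads are 19 mm wide; open, the fingers measure 130 mm over their backs; the gripper's body (75 mm by 190 mm) begins 47 mm behind the grasp point.
Start: joints at [-1.39, 0.342, 1.524, -0, 1.275, -0.146], TCP at [168.556, -497.229, 198.141] pointing down, gripper open.
Joint ranges: [-2.53, 2.53], [-0.77, 2.02], [0.04, 2.7], [-1, 4.14], [0.28, 2.66], [-3.11, 3.11]. Speed limits (rad/s): [2.57, 2.57, 3.14, 3.14, 3.14, 3.14].

## Interface

Orientations are given as [roll, pitch, yaw] about the fixed x, y, z axes, in that order (R = Rz(yaw) Ry(pitch) Rx(roll)).
In Python, from plant import get_obs, vision, workorder gives the robot as it stands.
- The arm moves only by the shell command python3 -m pendant 'ROWS' [OPENING]. ROWS is a JSON object of lists of equal length, an entry for each row: "dp": the shift along the tool's x, y, z in m, a list of three; "rotation": the turn, a rotation vector about the tool's x, y, z in rad, a list of three. A call has 1 to 8 rows; each row is the pose to reach, as a shift and turn from the pose commanded when the call began, along the tool's axes at that moment; what a row does not reach only later rows make up. A row lasts 1/8 s, in which the tool goes at most 62.5 mm and 10.7 degrees, less where a joint would pass 70% of its speed; a pose out of reach is approached as far as the arm can. A call with a gripper value outside its range is refused whole. OPENING is the finger opening in m, from 0 to 0.0918, set as the call begins (- or left out, the last holds). The fingers move at their own pace and stop on an object; the grip force is fixed at half the most. Time passes only in rows, so rows that repeat a pose let the fingers close. It gives the time, the measured TCP pose, the force, the opening and the grip force at its end, in the units of the state.
- get_obs(): the state, without advancing time (a new reading comes with each control period).
- vision.capture(name): name is "scene" or "top" or "wrist"; returns a dict with "pixels" (480x640x3 uint8, red, green, blue), "vfov" (degrees; the focal length in pixels is half the picture's height over the tangent of half this angle, whatever the lens; pixels are square), "cx", "cy" (the principal point, pixels), "pose" (4x4, takes a point from camera to world coordinates); the wrist camera has in their place "T_tool_cam" (4x4, takes a point from camera to tool coordinates, whose origin is the TCP and whose axes are the flange's). Camera axes: x right, y up, looking along -z (the intrinsics and any distortion apply to the point x, -y, -z); pixel columns grow to the right and rows downward; lengths in mm; the calibration is good to about 2 mm. A picture is of the moment at which its call begins: read the wrist's pose just before it. There is no depth.
- workorder.close_job(): hands the job in; it is judged then, once.
The state is a dict: "time": time; "joint_positions": joint angles; "dq": joint speeds; "tau": joint torques, N m; "tool_pos": TCP position; "tcp_rot": TCP orientation; "contact_force": force on the tool from outside, world axes, zero at the start; "moment": the same for the moment, N m; "grip_width": finger opening in mm; "finger_force": force on a finger pad.
Only numpy, scipy, OpenCV 4.12 (cv2) and the standard library are available. Lean on these libraries where they do the work, as an engineer would, in place of code of your own. Each camera call takes 0.05 s, during which the arm holds its last target. There are 200 camera calls.

## Working session

There is one attempt and no reset: what is moved stays moved. The work goes in short steps, Python scripts to look and compute and a shell command to move; the robot and the scene stay as the last step left them, time stands still between calls to the robot, and variables do not carry over. Pictures are saved under pics/ and viewed, at most 10 in all, crops included, and the job is handed in when it is done.

```bash
ls; mkdir -p pics; python3 - <<'E'
from plant import get_obs, vision
import cv2,numpy as np
print(get_obs())
for n in("scene","top"):
    c=vision.capture(n);cv2.imwrite(f"pics/{n}0.png",c["pixels"][:,:,::-1])
    print(n,{k:v for k,v in c.items() if k!="pixels"})
E
```

```text
pics
{'time': 0.0, 'joint_positions': array([-1.39000364e+00,  3.42765368e-01,  1.52502802e+00,  3.01497551e-05,
        1.27537572e+00, -1.45999734e-01]), 'dq': array([ 0.00012429, -0.00035196,  0.00047432,  0.00203517, -0.00047493,
        0.00099021]), 'tau': array([-2.27049910e-03, -4.31254148e+01, -2.44219440e+01,  7.15970015e-02,
        5.59912249e-02, -1.11118381e-04]), 'tool_pos': array([ 168.47786862, -496.75896146,  197.4190173 ]), 'tcp_rot': array([-3.14003717e+00, -2.57867856e-04,  3.26783416e-01]), 'contact_force': array([-0.11715501,  0.58321346, -0.2209635 ]), 'moment': array([-0.0054565 , -0.01119946,  0.00402753]), 'finger_force': 0.0, 'grip_width': 91.62217868613514}
scene {'vfov': 55.14771428933033, 'cx': 321.51557312618183, 'cy': 242.99156959029298, 'pose': array([[-8.44233218e-01, -2.94155386e-01,  4.48043393e-01,
         1.06342605e+03],
       [ 5.35551712e-01, -4.96222287e-01,  6.83335793e-01,
         7.89361044e+02],
       [ 2.13222132e-02,  8.16845182e-01,  5.76462759e-01,
         6.70050511e+02],
       [ 0.00000000e+00,  0.00000000e+00,  0.00000000e+00,
         1.00000000e+00]])}
top {'vfov': 55.587012470673685, 'cx': 314.7074066670535, 'cy': 237.25300764819195, 'pose': array([[ 1.09418206e-02,  9.79860242e-01, -1.99384511e-01,
         3.49999509e+02],
       [-9.99842183e-01,  7.93014276e-03, -1.58972339e-02,
         2.44153912e+01],
       [-1.39959198e-02,  1.99526990e-01,  9.79792373e-01,
         1.33550461e+03],
       [ 0.00000000e+00,  0.00000000e+00,  0.00000000e+00,
         1.00000000e+00]])}
```

View pics/scene0.png

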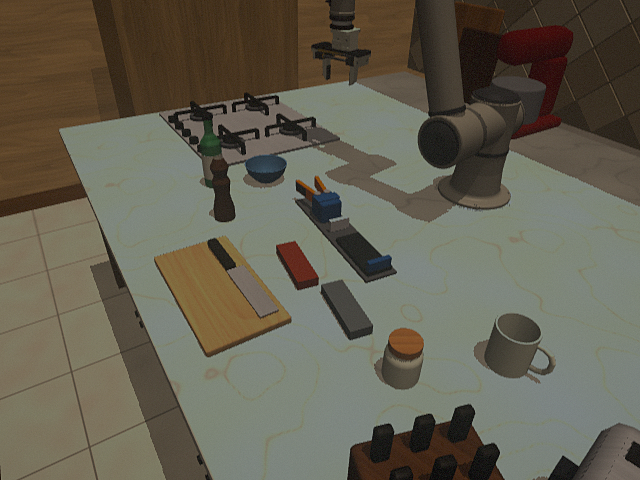

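View pics/top0.png

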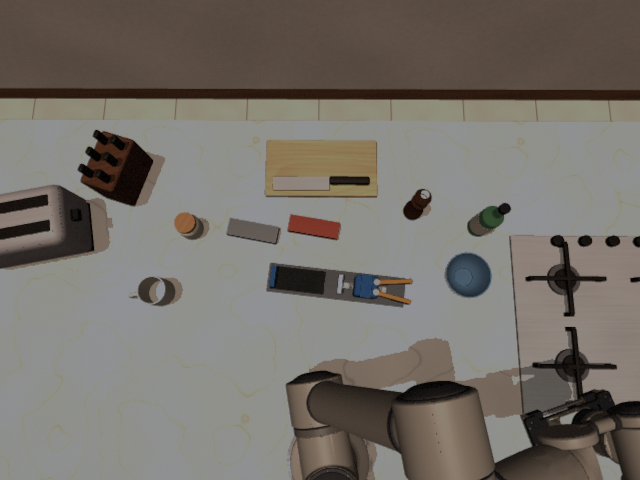

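The top view shows the red stone at about (314,227), the black bed at (298,278), the blue stop at (272,274), the jaw at (341,284), the housing at (366,287) and the orange handles at (395,289). The scene view shows the same things: stone (297,265), stop (377,264), handles (311,186).

```bash
cat > h.py <<'E'
import numpy as np, cv2
from plant import get_obs, vision
from scipy.spatial.transform import Rotation as R
def cap(n):
    o=get_obs(); c=vision.capture(n); c["obs"]=o
    if n=="wrist":
        T=np.eye(4);T[:3,:3]=R.from_euler("xyz",o["tcp_rot"]).as_matrix();T[:3,3]=o["tool_pos"]
        c["pose"]=T@c["T_tool_cam"]
    return c
def ray(c,uv):
    uv=np.atleast_2d(uv).astype(float);f=240/np.tan(np.radians(c["vfov"])/2)
    d=np.c_[(uv[:,0]-c["cx"])/f,-(uv[:,1]-c["cy"])/f,-np.ones(len(uv))]@c["pose"][:3,:3].T
    return c["pose"][:3,3],d
def plane(c,uv,z):
    o,d=ray(c,uv);return o+d*((z-o[2])/d[:,2])[:,None]
def tri(c1,u1,c2,u2):
    A=np.zeros((3,3));b=np.zeros(3);L=[]
    for c,u in((c1,u1),(c2,u2)):
        o,d=ray(c,u);d=d[0]/np.linalg.norm(d[0]);P=np.eye(3)-np.outer(d,d);A+=P;b+=P@o;L.append((o,P))
    p=np.linalg.solve(A,b);return p,max(np.linalg.norm(P@(p-o)) for o,P in L)
def mask(c,col):
    h=cv2.cvtColor(c["pixels"],cv2.COLOR_RGB2HSV).astype(int);H,S,V=h[...,0],h[...,1],h[...,2]
    m={"red":((H<7)|(H>173))&(S>140)&(V>60),"orange":(H>8)&(H<20)&(S>180)&(V>120),
       "blue":(H>102)&(H<120)&(S>150),"black":(V<40)}[col]
    return m.astype(np.uint8)
def blobs(m,amin=30):
    n,l,s,ce=cv2.connectedComponentsWithStats(m)
    r=[]
    for i in range(1,n):
        if s[i,4]>=amin:
            pts=np.argwhere(l==i)[:,::-1].astype(np.float32)
            r.append((int(s[i,4]),ce[i],cv2.minAreaRect(pts)))
    return sorted(r,key=lambda t:-t[0])
E
python3 - <<'E'
from h import *
np.set_printoptions(precision=1,suppress=True)
t=cap("top");s=cap("scene")
for n,c in(("top",t),("scene",s)):
  for col in("red","orange","blue","black"):
    for b in blobs(mask(c,col)):
        if n=="top" and not(230<b[1][0]<430 and 200<b[1][1]<320):continue
        if n=="scene" and not(250<b[1][0]<420 and 160<b[1][1]<350):continue
        z={"red":25,"orange":66,"blue":44,"black":20}[col]
        print(n,col,b[0],b[1],"ctr z",plane(c,b[1],z)[0],"box",plane(c,cv2.boxPoints(b[2]),z)[:,:2].tolist() if n=="top" else cv2.boxPoints(b[2]).tolist())
E
```

```text
top red 796 [313.6 226.4] ctr z [649.2  49.3  25. ] box [[637.5712873349053, 125.35268947759391], [686.0014267003914, 118.29964367111079], [661.3853639855242, -26.829419477665404], [613.384556136336, -18.795044306533995]]
top blue 241 [363.6 286.2] ctr z [472.7 -94.5  44. ] box [[446.72236440737703, -63.66664624107433], [508.2981744529025, -70.87990799950124], [501.8844081115886, -133.41391588029205], [440.4757347257553, -125.62710053676544]]
top blue 56 [273.6 275.9] ctr z [499.6 161.3  44. ] box [[471.111289645962, 171.02727285926562], [528.4083760625808, 164.5821406529535], [526.7873454867233, 152.49872209905112], [469.5267954697157, 159.04626229938378]]
top black 1101 [299.4 279.7] ctr z [492.   88.6  20. ] box [[468.67999351901744, 173.41909477650717], [533.586699914788, 167.74805269979913], [516.7722700604083, 13.537693528431891], [452.3085826348323, 20.670258769228226]]
top black 263 [413.4 209.6] ctr z [ 704.1 -247.1   20. ] box [[693.5807117200237, -208.7982418842364], [758.5780566698528, -250.3147892904945], [730.0420132910298, -292.7218061850832], [665.6005032865467, -251.
[... 1365 characters left out ...]
box [[311.0, 198.0], [320.0, 198.0], [320.0, 219.0], [311.0, 219.0]]
scene black 71 [300.5 189.1] ctr z [ 464.1 -244.6   20. ] box [[292.5200500488281, 186.6400146484375], [296.0000305175781, 182.0], [308.4800109863281, 191.3599853515625], [305.0000305175781, 196.0]]
scene black 50 [347.1 260.3] ctr z [544.4 108.5  20. ] box [[328.6460266113281, 240.30972290039062], [329.5663757324219, 239.50442504882812], [365.4955749511719, 280.5663757324219], [364.5752258300781, 281.3716735839844]]
scene black 30 [317.2 226.2] ctr z [527.5 -50.4  20. ] box [[306.84771728515625, 215.1320037841797], [307.609130859375, 214.4720916748047], [328.0, 238.00001525878906], [327.23858642578125, 238.65992736816406]]
```

```bash
cat >> h.py <<'E'
def go(p,yaw=None):
    "dp and rotation (tool axes) to reach p with tool straight down and given yaw, from measured pose"
    o=get_obs();r=R.from_euler("xyz",o["tcp_rot"])
    y=o["tcp_rot"][2] if yaw is None else yaw
    t=R.from_euler("xyz",[np.pi,0,y])
    print("t",round(o["time"],2),"at",o["tool_pos"].round(1),o["tcp_rot"].round(4),"dp",(r.inv().apply(np.array(p)-o["tool_pos"])/1000).round(4),"rot",(r.inv()*t).as_rotvec().round(4))
E
python3 - <<'E'
from h import *
go([560,60,330],1.43)
c=vision.capture("wrist");print(c["T_tool_cam"].round(2),c["vfov"])
E
```

```text
t 0.2 at [ 168.5 -497.   197.7] [-3.1407e+00 -1.0000e-04  3.2680e-01] dp [ 0.5496 -0.4019 -0.1319] rot [-7.0000e-04 -6.0000e-04 -1.1032e+00]
[[ 0.0000e+00  9.6000e-01  2.9000e-01  7.7410e+01]
 [ 1.0000e+00 -0.0000e+00 -0.0000e+00  6.0000e-02]
 [ 0.0000e+00  2.9000e-01 -9.6000e-01 -1.8604e+02]
 [ 0.0000e+00  0.0000e+00  0.0000e+00  1.0000e+00]] 66.60951257999253
```

```bash
python3 -m pendant '{"dp":[[0.05,-0.036,-0.05],[0.1,-0.073,-0.09],[0.15,-0.11,-0.11],[0.2,-0.147,-0.13],[0.25,-0.183,-0.13],[0.3,-0.22,-0.13],[0.35,-0.256,-0.13],[0.4,-0.293,-0.13]],"rotation":[[0,0,-0.14],[0,0,-0.28],[0,0,-0.42],[0,0,-0.56],[0,0,-0.7],[0,0,-0.84],[0,0,-0.97],[0,0,-1.1]]}' && python3 - <<'E'
from h import *
go([560,60,330],1.43)
E
```

```text
time: 1.25
tool_pos: [437.4, -113.5, 328.2]
tcp_rot: [3.141, 0.0, 1.431]
contact_force: [0.7, -0.6, 1.2]
grip_width: 91.8
finger_force: 0.0
t 1.25 at [ 437.4 -113.5  328.2] [3.1408e+00 5.0000e-04 1.4310e+00] dp [ 0.1889  0.0972 -0.0018] rot [0.0008 0.0005 0.001 ]
```

```bash
python3 -m pendant '{"dp":[[0.055,0,0],[0.11,0,0],[0.15,0,0],[0.15,0,0]],"rotation":[[0,0,0],[0,0,0],[0,0,0],[0,0,0]]}' && python3 - <<'E'
from h import *
c=cap("wrist");print(c["obs"]["tool_pos"],c["obs"]["tcp_rot"],c["obs"]["time"])
cv2.imwrite("pics/w1.png",c["pixels"][:,:,::-1])
import pickle;pickle.dump(c,open("w1.pkl","wb"))
E
```

```text
time: 1.75
tool_pos: [458.0, 35.4, 327.9]
tcp_rot: [-3.141, -0.0, 1.431]
contact_force: [0.3, -0.2, -0.1]
grip_width: 92.1
finger_force: 0.0
[457.99223549  35.38693799 327.85841565] [-3.14134249e+00 -3.16373840e-04  1.43115566e+00] 1.75
```

View pics/w1.png

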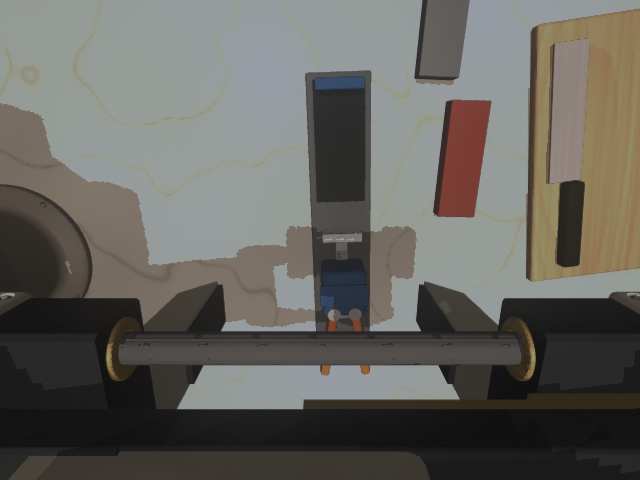

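The wrist view shows the stop (340,83), bed (340,140), jaw (342,238), housing (344,285), handles (328/362,350) and the red stone, whose bright top face runs from about (468,100) to (457,216), with its darker side face on the left.

```bash
python3 - <<'E'
from h import *
import pickle
np.set_printoptions(precision=1,suppress=True)
c=pickle.load(open("w1.pkl","rb"))
hs=cv2.cvtColor(c["pixels"],cv2.COLOR_RGB2HSV)
m=mask(c,"red");v=hs[...,2][m>0];print("V pct",np.percentile(v,[5,20,40,60,80,95]))
thr,_=cv2.threshold(v.reshape(-1,1),0,255,cv2.THRESH_OTSU);print(thr)
top=((m>0)&(hs[...,2]>thr)).astype(np.uint8)
b=blobs(top,500)
for x in b: print(x)
q=cv2.boxPoints(b[0][2]);P=plane(c,q,25)
print("stone",P,P.mean(0),[np.linalg.norm(P[i]-P[i-1]) for i in range(4)])
# bed: dark V
V=hs[...,2]
roi=np.zeros_like(m);roi[60:215,300:380]=1
bed=((V<50)&(roi>0)).astype(np.uint8)
for x in blobs(bed,500)+blobs(mask(c,"blue")*roi,100):print(x)
print("col",V[140,300:380:4],V[60:215:8,340])
x=blobs(bed,500)[0];q=cv2.boxPoints(x[2]);P=plane(c,q,20)
print("bed",P,P.mean(0),[np.linalg.norm(P[i]-P[i-1]) for i in range(4)])
x=blobs(mask(c,"blue")*roi,100)[0];q=cv2.boxPoints(x[2]);P=plane(c,q,44)
print("stop",P,P.mean(0),[np.linalg.norm(P[i]-P[i-1]) for i in range(4)])
E
```

```text
V pct [119. 120. 121. 122. 123. 124.]
121.0
(1983, array([457.4, 145.8]), ((460.65386962890625, 158.7692413330078), (30.26447296142578, 116.9647445678711), 7.125016689300537))
stone [[613.6 -17.3  25. ]
 [638.3 129.   25. ]
 [675.5 119.4  25. ]
 [654.1 -28.2  25. ]] [645.4  50.8  25. ] [np.float64(42.0064795173097), np.float64(148.3657522238313), np.float64(38.382868738510574), np.float64(149.16390529119502)]
(5563, array([339.6, 144.4]), ((338.4999694824219, 144.49998474121094), (112.99998474121094, 50.99999237060547), 90.0))
col [157 156  68  84  46  45  44  45  43  43  43  42  42  43  44  44  47  82
 156 156] [158 158  71 105  43  47  45  44  44  43  43  42  43  43  44  43  42  43
  79  79]
bed [[466.8 166.1  20. ]
 [530.1 157.3  20. ]
 [515.3  14.9  20. ]
 [446.3  24.4  20. ]] [489.6  90.7  20. ] [np.float64(143.10481495743477), np.float64(63.934328317701805), np.float64(143.19057577132503), np.float64(69.6636099137899)]Traceback (most recent call last):
  File "<stdin>", line 21, in <module>
IndexError: list index out of range
```

```bash
cat >> h.py <<'E'
def wrect(c,m,z):
    "largest blob of m -> pixels on plane z -> min-area rectangle in world (centre, size, long-axis angle)"
    n,l,s,_=cv2.connectedComponentsWithStats(m);i=1+np.argmax(s[1:,4])
    w=plane(c,np.argwhere(l==i)[:,::-1],z)[:,:2].astype(np.float32)
    q=cv2.boxPoints(cv2.minAreaRect(w));e=[q[1]-q[0],q[2]-q[1]];L=[np.linalg.norm(x) for x in e]
    k=int(np.argmax(L));a=np.arctan2(e[k][1],e[k][0])%np.pi
    return q.mean(0).round(1),round(L[k],1),round(L[1-k],1),round(a,4)
E
python3 - <<'E'
from h import *
import pickle
c=pickle.load(open("w1.pkl","rb"));V=cv2.cvtColor(c["pixels"],cv2.COLOR_RGB2HSV)
print(V[83,320:360:8].tolist(),V[280,330:360:10].tolist(),V[300,330:360:10].tolist(),V[238,330:356:6].tolist(),V[160,441:450:2].tolist())
m=mask(c,"red");t=cap("top");tm=mask(t,"red");tm[:200]=0;tm[250:]=0
for z in(20,25,30):print("red",z,wrect(c,m,z),wrect(t,tm,z))
roi=np.zeros_like(m);roi[60:215,300:380]=1
print("bed",wrect(c,((V[...,2]<55)&(V[...,1]<90)&(roi>0)).astype(np.uint8),20))
bl=((V[...,0]>100)&(V[...,0]<122)&(V[...,1]>110)&(V[...,2]>60)).astype(np.uint8)
print("stop",wrect(c,bl*roi,44))
roi[:]=0;roi[225:300,310:380]=1
print("house",wrect(c,bl*roi,69))
sc=cap("scene")
# tri check of stone's top-face corners: extreme points
def corners(c,mk):
    ct=max(cv2.findContours(mk,0,1)[0],key=cv2.contourArea);return ct[:,0,:].astype(float)
# centroid triangulation
for a,am,b2,bm in((c,m,t,tm),):
    ca=[x for x in blobs(am)][0][1];cb=blobs(bm)[0][1];print("tri centroid",tri(a,ca,b2,cb))
E
```

```text
[[108, 120, 108], [108, 122, 107], [108, 119, 105], [107, 123, 106], [107, 120, 106]] [[110, 100, 66], [108, 107, 67], [108, 100, 66]] [[108, 128, 98], [108, 106, 65], [108, 104, 66]] [[111, 25, 163], [10, 25, 124], [111, 25, 163], [14, 27, 124], [14, 27, 124]] [[4, 67, 53], [4, 66, 54], [3, 140, 111], [4, 144, 124], [4, 145, 123]]
red 20 (array([650.4,  50.1], dtype=float32), np.float32(148.6), np.float32(47.8), np.float32(1.4058)) (array([666.2,  48. ], dtype=float32), np.float32(148.9), np.float32(25.2), np.float32(1.4763))
red 25 (array([648.6,  50.7], dtype=float32), np.float32(147.0), np.float32(47.3), np.float32(1.4058)) (array([665. ,  47.9], dtype=float32), np.float32(148.4), np.float32(25.1), np.float32(1.4763))
red 30 (array([646.7,  51.4], dtype=float32), np.float32(145.5), np.float32(46.8), np.float32(1.4058)) (array([663.8,  47.8], dtype=float32), np.float32(147.8), np.float32(25.0), np.float32(1.4763))
bed (array([491.8,  95.2], dtype=float32), np.float32(154.2), np.float32(66.0), np.float32(1.4662))
stop (array([498.3, 164.9], dtype=float32), np.float32(57.0), np.float32(11.7), np.float32(3.0439))
house (array([448.4, -98. ], dtype=float32), np.float32(16.0), np.float32(4.4), np.float32(3.0037))
tri centroid (array([670.12814669,  54.4432578 , -15.98178282]), np.float64(7.013155477048088))
```

```bash
python3 - <<'E'
from h import *
go([648.9,50.3,140],1.406)
E
```

```text
t 1.9 at [458.   32.4 327.9] [-3.1414e+00  6.0000e-04  1.4265e+00] dp [0.0452 0.1864 0.1878] rot [-0.0002  0.0006  0.0205]
```

```bash
python3 -m pendant '{"dp":[[0.01,0.04,0.03],[0.02,0.08,0.065],[0.03,0.12,0.1],[0.04,0.155,0.14],[0.045,0.18,0.175],[0.045,0.186,0.188],[0.045,0.186,0.188],[0.045,0.186,0.188]],"rotation":[[0,0,0],[0,0,0.01],[0,0,0.02],[0,0,0.02],[0,0,0.02],[0,0,0.02],[0,0,0.02],[0,0,0.02]]}' && python3 - <<'E'
from h import *
import pickle
c=cap("wrist");pickle.dump(c,open("w2.pkl","wb"))
m=mask(c,"red");b=blobs(m,300);print([(x[0],x[1]) for x in b])
for z in(20,25,30):print(z,wrect(c,m,z))
w1=pickle.load(open("w1.pkl","rb"))
# corner triangulation w1<->w2 : corners of the top face by min/max of contour hull quad
def quad(c):
    m=mask(c,"red");ct=max(cv2.findContours(m,0,1)[0],key=cv2.contourArea);h=cv2.convexHull(ct)
    return cv2.approxPolyDP(h,0.03*cv2.arcLength(h,True),True)[:,0,:]
q1,q2=quad(w1),quad(c);print(q1.tolist(),q2.tolist())
s=lambda q:q[np.argsort([np.arctan2(*(p-q.mean(0))[::-1]) for p in q])]
if len(q1)==len(q2)==4:
    for a,b in zip(s(q1),s(q2)):print("corner",tri(w1,a,c,b))
cv2.imwrite("pics/w2.png",c["pixels"][:,:,::-1])
go([648.9,50.3,140],1.406)
E
```

```text
time: 2.9
tool_pos: [648.8, 50.4, 142.1]
tcp_rot: [3.139, -0.0, 1.406]
contact_force: [0.0, -0.5, 0.6]
grip_width: 91.7
finger_force: 0.0
[(4174, array([321.43411596, 206.49640632]))]
20 (array([652.3,  70.1], dtype=float32), np.float32(75.9), np.float32(49.1), np.float32(1.4038))
25 (array([652.5,  71. ], dtype=float32), np.float32(74.7), np.float32(48.3), np.float32(1.4038))
30 (array([652.6,  71.9], dtype=float32), np.float32(73.5), np.float32(47.5), np.float32(1.4038))
[[489, 102], [472, 216], [439, 215], [453, 101]] [[342, 163], [348, 243], [296, 245], [297, 175], [322, 157]]
t 2.95 at [648.9  50.6 142.3] [ 3.1385e+00 -3.0000e-04  1.4064e+00] dp [-0.0003  0.      0.0023] rot [ 0.0031 -0.0003  0.0004]
```

View pics/w2.png

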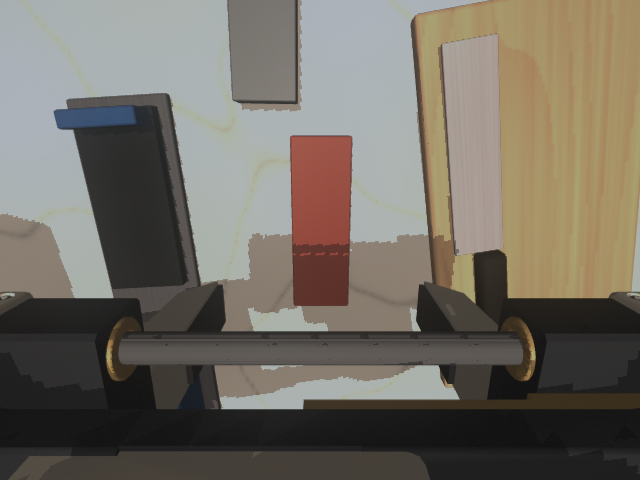

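The wrist view shows the stone centred between the fingers, its top face from (291,136)/(352,136) to (293,305)/(348,305), its lower part in shadow.

```bash
cat >> h.py <<'E'
def redall(c):
    h=cv2.cvtColor(c["pixels"],cv2.COLOR_RGB2HSV).astype(int);H,S,V=h[...,0],h[...,1],h[...,2]
    return (((H<8)|(H>172))&(S>120)&(V>35)).astype(np.uint8)
E
python3 - <<'E'
from h import *
import pickle
c=pickle.load(open("w2.pkl","rb"));w1=pickle.load(open("w1.pkl","rb"))
m=redall(c)
for z in(20,25,30):print(z,wrect(c,m,z),wrect(w1,mask(w1,"red"),z))
# heights from corners (tops) by triangulation
def quad(m):
    ct=max(cv2.findContours(m,0,1)[0],key=cv2.contourArea);h=cv2.convexHull(ct)
    q=cv2.approxPolyDP(h,0.04*cv2.arcLength(h,True),True)[:,0,:].astype(float)
    q=q[np.argsort(q[:,1])];return np.r_[sorted(q[:2].tolist()),sorted(q[2:].tolist())]
for a,b in zip(quad(mask(w1,"red")),quad(m)):print(a,b,tri(w1,a,c,b))
# stop/bed from w2
V=cv2.cvtColor(c["pixels"],cv2.COLOR_RGB2HSV)
bl=((V[...,0]>100)&(V[...,0]<122)&(V[...,1]>110)&(V[...,2]>60)).astype(np.uint8);bl[150:]=0
V1=cv2.cvtColor(w1["pixels"],cv2.COLOR_RGB2HSV)
b1=((V1[...,0]>100)&(V1[...,0]<122)&(V1[...,1]>110)&(V1[...,2]>60)).astype(np.uint8);b1[200:]=0
print("stop",tri(w1,blobs(b1)[0][1],c,blobs(bl)[0][1]),wrect(c,bl,44))
E
```

```text
20 (array([649.2,  50. ], dtype=float32), np.float32(149.8), np.float32(49.7), np.float32(1.4068)) (array([650.4,  50.1], dtype=float32), np.float32(148.6), np.float32(47.8), np.float32(1.4058))
25 (array([649.4,  51.3], dtype=float32), np.float32(147.3), np.float32(48.9), np.float32(1.4068)) (array([648.6,  50.7], dtype=float32), np.float32(147.0), np.float32(47.3), np.float32(1.4058))
30 (array([649.6,  52.5], dtype=float32), np.float32(144.9), np.float32(48.1), np.float32(1.4068)) (array([646.7,  51.4], dtype=float32), np.float32(145.5), np.float32(46.8), np.float32(1.4058))
[453. 101.] [291. 137.] (array([638.05416529, 126.74595031,  25.81424171]), np.float64(0.27096974273949526))
[489. 102.] [350. 137.] (array([684.72924825, 119.23459726,  21.105229  ]), np.float64(0.056200723142135964))
[439. 215.] [294. 304.] (array([613.8787602 , -16.93286242,  26.47682116]), np.float64(0.1640231231962973))
[472. 216.] [347. 302.] (array([661.67407485, -26.90432971,  18.15547449]), np.float64(0.1115189999501396))
stop (array([498.9661542 , 165.03116494,  41.42523597]), np.float64(0.23183789239219532)) (array([499.7, 164.5], dtype=float32), np.float32(57.9), np.float32(12.6), np.float32(3.0345))
```

```bash
python3 -m pendant '{"dp":[[0,0,0.03],[0,0,0.065],[0,0,0.1],[0,0,0.12],[0,0,0.13],[0,0,0.134],[0,0,0.134]],"rotation":[[0,0,0],[0,0,0],[0,0,0],[0,0,0],[0,0,0],[0,0,0],[0,0,0]]}'
```

```text
time: 3.82
tool_pos: [649.2, 50.9, 7.0]
tcp_rot: [3.14, -0.0, 1.407]
contact_force: [-0.4, -0.3, -0.6]
grip_width: 91.4
finger_force: 0.0
```

```bash
python3 -m pendant '{"dp":[[0,0,0.002],[0,0,0.002],[0,0,0.002],[0,0,0.002],[0,0,0.002],[0,0,0.002],[0,0,0.002]],"rotation":[[0,0,0],[0,0,0],[0,0,0],[0,0,0],[0,0,0],[0,0,0],[0,0,0]]}' 0.03
```

```text
time: 4.7
tool_pos: [648.6, 51.0, 4.0]
tcp_rot: [3.142, 0.0, 1.407]
contact_force: [-0.6, 0.7, 0.8]
grip_width: 30.9
finger_force: 0.0
```

```bash
python3 - <<'E'
from h import *
c=cap("wrist");print(c["obs"]["grip_width"],c["obs"]["finger_force"],c["obs"]["contact_force"]);print(wrect(c,redall(c),25))
cv2.imwrite("pics/w3.png",c["pixels"][:,:,::-1])
E
```

```text
30.92292648152344 0.0 [-0.59423551  0.67534263  0.78403502]
(array([653.8,  78.2], dtype=float32), np.float32(93.1), np.float32(49.0), np.float32(1.4087))
```

View pics/w3.png

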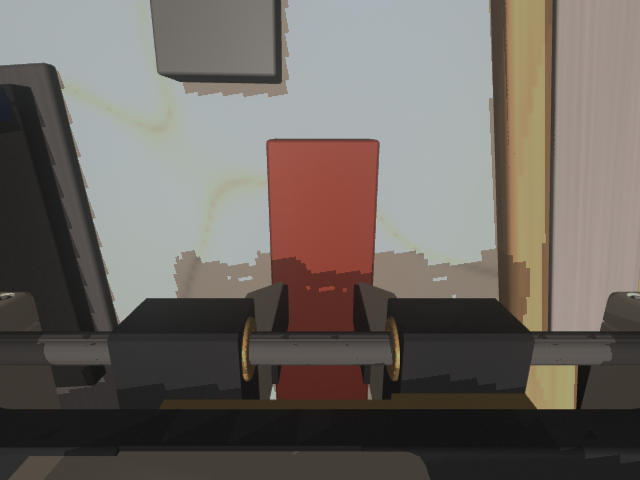

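The fingers closed to 31 mm over the 50 mm stone. Their visible tips (288,285)/(357,285) are above its top, so the real tips stand about 30 mm above the reported TCP. I'll reopen, go down by an amount that is certainly safe, and check.

```bash
python3 -m pendant '{"dp":[[0,0,0],[0,0,0],[0,0,0],[0,0,0],[0,0,0],[0,0,0],[0,0,0]],"rotation":[[0,0,0],[0,0,0],[0,0,0],[0,0,0],[0,0,0],[0,0,0],[0,0,0]]}' 0.0918
python3 - <<'E'
from h import *
c=cap("scene");print(c["obs"]["grip_width"])
cv2.imwrite("pics/s2.png",cv2.resize(c["pixels"][180:330,220:420,::-1],None,fx=4,fy=4,interpolation=cv2.INTER_CUBIC))
E
```

```text
time: 5.62
tool_pos: [648.6, 50.9, 4.0]
tcp_rot: [-3.142, 0.0, 1.407]
contact_force: [-0.1, -0.6, 0.7]
grip_width: 91.1
finger_force: 0.0
91.10628077588561
```

View pics/s2.png

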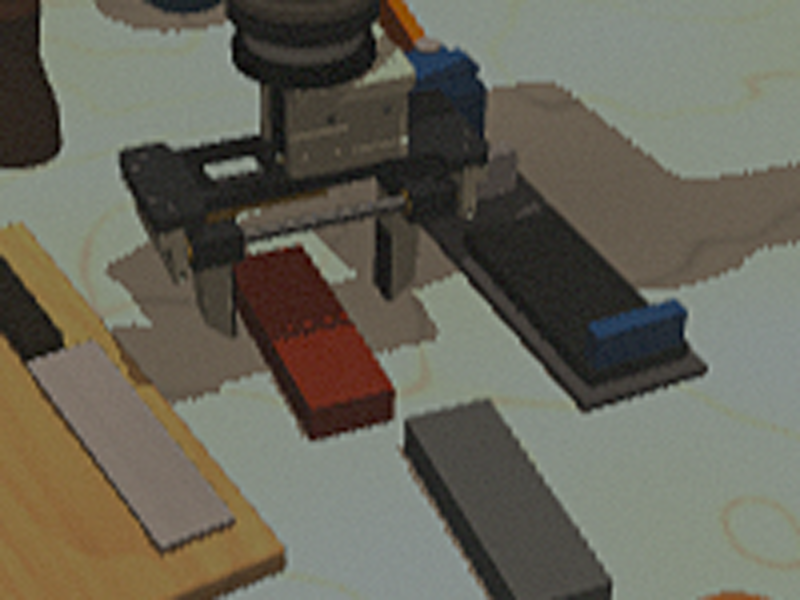

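The scene crop shows the two fingertips at crop (232,337) and (392,300), either side of the stone; next I'll compute their height from these rays.

```bash
python3 - <<'E'
from h import *
c=cap("scene")
for z in (0,5,15,25,35,45):
    P=plane(c,[[278,264.2],[318,255]],z);print(z,P.round(1).tolist(),P.mean(0).round(1), np.linalg.norm(P[1]-P[0]).round(1))
y=1.407;print("tool y",np.sin(y),-np.cos(y))
E
```

```text
0 [[677.9, 16.0, 0.0], [577.2, 33.6, -0.0]] [627.6  24.8  -0. ] 102.2
5 [[680.8, 21.8, 5.0], [580.9, 39.2, 5.0]] [630.8  30.5   5. ] 101.4
15 [[686.5, 33.4, 15.0], [588.1, 50.5, 15.0]] [637.3  41.9  15. ] 99.9
25 [[692.3, 44.9, 25.0], [595.4, 61.8, 25.0]] [643.8  53.3  25. ] 98.4
35 [[698.0, 56.4, 35.0], [602.6, 73.1, 35.0]] [650.3  64.8  35. ] 96.9
45 [[703.8, 68.0, 45.0], [609.9, 84.3, 45.0]] [656.8  76.2  45. ] 95.3
tool y 0.9866153468525318 -0.16306488694706261
```

```bash
python3 -m pendant '{"dp":[[0,0,0.006],[0,0,0.012],[0,0,0.018],[0,0,0.018]],"rotation":[[0,0,0],[0,0,0],[0,0,0],[0,0,0]]}' && python3 -m pendant '{"dp":[[0,0,0.002],[0,0,0.004],[0,0,0.004],[0,0,0.004]],"rotation":[[0,0,0],[0,0,0],[0,0,0],[0,0,0]]}'
```

```text
time: 6.22
tool_pos: [648.0, 51.0, -14.9]
tcp_rot: [-3.14, 0.0, 1.407]
contact_force: [-0.4, 0.4, 0.4]
grip_width: 91.8
finger_force: 0.0
time: 6.72
tool_pos: [648.7, 50.9, -17.9]
tcp_rot: [3.141, 0.0, 1.407]
contact_force: [-0.3, -0.1, -0.1]
grip_width: 92.0
finger_force: 0.0
```

```bash
python3 -m pendant '{"dp":[[0,0,0],[0,0,0],[0,0,0],[0,0,0],[0,0,0],[0,0,0]],"rotation":[[0,0,0],[0,0,0],[0,0,0],[0,0,0],[0,0,0],[0,0,0]]}' 0.04 && python3 - <<'E'
from h import *
go([649,51,120],1.467)
E
```

```text
time: 7.48
tool_pos: [648.7, 50.9, -18.0]
tcp_rot: [3.141, 0.0, 1.407]
contact_force: [0.0, -0.2, -0.8]
grip_width: 49.5
finger_force: 30.0
t 7.47 at [648.7  50.9 -18. ] [3.1413e+00 1.0000e-04 1.4068e+00] dp [ 1.00e-04  3.00e-04 -1.38e-01] rot [ 0.0003  0.0001 -0.0602]
```

```bash
python3 -m pendant '{"dp":[[0,0,-0.02],[0,0,-0.045],[0,0,-0.062],[0,-0.015,-0.065],[0,-0.045,-0.065],[0,-0.08,-0.065],[-0.001,-0.115,-0.065],[-0.002,-0.14,-0.065]],"rotation":[[0,0,0],[0,0,0],[0,0,0],[0,0,-0.01],[0,0,-0.02],[0,0,-0.04],[0,0,-0.06],[0,0,-0.06]]}' && python3 -m pendant '{"dp":[[0,-0.012,0],[0,-0.018,0],[0,-0.02,0],[0,-0.02,0],[0,-0.02,0]],"rotation":[[0,0,0],[0,0,0],[0,0,0],[0,0,0],[0,0,0]]}' && python3 - <<'E'
from h import *
import pickle
go([489.7,74.6,30],1.467)
c=cap("wrist");pickle.dump(c,open("w4.pkl","wb"))
cv2.imwrite("pics/w4.png",c["pixels"][:,:,::-1])
print("stone",wrect(c,redall(c),90))
V=cv2.cvtColor(c["pixels"],cv2.COLOR_RGB2HSV)
bl=((V[...,0]>100)&(V[...,0]<122)&(V[...,1]>110)&(V[...,2]>50)).astype(np.uint8);bl[280:]=0
print("stop",[(x[0],x[1]) for x in blobs(bl)],wrect(c,bl,44))
E
```

```text
time: 8.48
tool_pos: [508.1, 72.1, 46.7]
tcp_rot: [-3.14, 0.0, 1.467]
contact_force: [0.4, -0.6, -3.6]
grip_width: 49.6
finger_force: 30.0
time: 9.1
tool_pos: [490.8, 73.8, 46.9]
tcp_rot: [3.141, 0.0, 1.467]
contact_force: [-0.3, 0.3, -4.0]
grip_width: 49.9
finger_force: 30.0
t 9.1 at [490.8  73.8  46.9] [3.1412 0.     1.4667] dp [ 0.0007 -0.0012  0.0169] rot [ 0.0004  0.     -0.0003]
stone (array([494.3, 107.9], dtype=float32), np.float32(80.3), np.float32(49.1), np.float32(1.468))
stop [(3187, array([317.41637904, 101.95167869]))] (array([498.5, 164.8], dtype=float32), np.float32(57.7), np.float32(12.3), np.float32(3.0395))
```

View pics/w4.png

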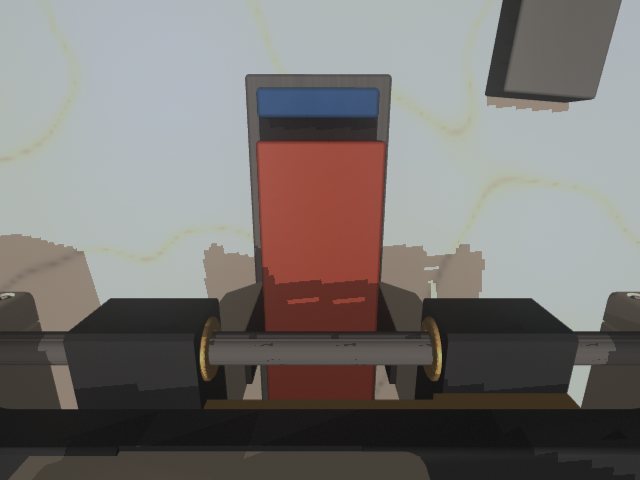

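The wrist view shows the stone held square over the bed, its front end at (322,142), about 11 mm short of the stop (318,102). Lowering it now.

```bash
python3 -m pendant '{"dp":[[0,-0.001,0.01],[0,-0.001,0.025],[0,-0.001,0.037],[0,-0.001,0.042],[0,-0.001,0.042],[0,-0.001,0.042]],"rotation":[[0,0,0],[0,0,0],[0,0,0],[0,0,0],[0,0,0],[0,0,0]]}' && python3 -m pendant '{"dp":[[0,0,0.001],[0,0,0.002],[0,0,0.002],[0,0,0.002]],"rotation":[[0,0,0],[0,0,0],[0,0,0],[0,0,0]]}'
```

```text
time: 9.9
tool_pos: [489.6, 74.0, 5.2]
tcp_rot: [3.141, -0.0, 1.467]
contact_force: [0.2, 0.7, -3.4]
grip_width: 49.5
finger_force: 30.0
time: 10.4
tool_pos: [489.3, 74.0, 3.0]
tcp_rot: [3.141, 0.0, 1.467]
contact_force: [0.6, 0.1, -3.2]
grip_width: 49.4
finger_force: 30.0
```

```bash
python3 -m pendant '{"dp":[[0,0,0.0005],[0,0,0.001],[0,0,0.001],[0,0,0.001]],"rotation":[[0,0,0],[0,0,0],[0,0,0],[0,0,0]]}' ; python3 -m pendant '{"dp":[[0,0,0.0005],[0,0,0.0005],[0,0,0.0005]],"rotation":[[0,0,0],[0,0,0],[0,0,0]]}'
```

```text
time: 10.9
tool_pos: [489.3, 74.0, 1.9]
tcp_rot: [-3.142, 0.0, 1.467]
contact_force: [-0.4, 1.1, -3.1]
grip_width: 49.6
finger_force: 30.0
time: 11.28
tool_pos: [489.3, 74.0, 1.9]
tcp_rot: [3.141, 0.0, 1.467]
contact_force: [-3.5, 0.2, 5.2]
grip_width: 49.7
finger_force: 30.0
```

Contact force rose: the stone is on the bed. Releasing.

```bash
python3 -m pendant '{"dp":[[0,0,0],[0,0,0],[0,0,0],[0,0,0],[0,0,0],[0,0,0],[0,0,0]],"rotation":[[0,0,0],[0,0,0],[0,0,0],[0,0,0],[0,0,0],[0,0,0],[0,0,0]]}' 0.0918 && python3 -m pendant '{"dp":[[0,0,-0.01],[0,0,-0.04],[0,0,-0.09],[-0.03,0,-0.14],[-0.08,0,-0.17],[-0.12,0,-0.18],[-0.12,0,-0.18],[-0.12,0,-0.18]],"rotation":[[0,0,0],[0,0,0],[0,0,0],[0,0,0],[0,0,0],[0,0,0],[0,0,0],[0,0,0]]}' && python3 - <<'E'
from h import *
import pickle
c=cap("wrist");pickle.dump(c,open("w5.pkl","wb"))
cv2.imwrite("pics/w5.png",c["pixels"][:,:,::-1])
print("stone",wrect(c,redall(c),45), c["obs"]["time"])
o=np.array([489.1,68.8]);d=np.array([np.cos(1.467),np.sin(1.467)])
p=o-271*d;print("grip pt",p)
go([p[0],p[1],120],1.467)
E
```

```text
time: 12.15
tool_pos: [489.3, 74.0, 1.5]
tcp_rot: [3.142, 0.0, 1.467]
contact_force: [0.4, -0.0, -0.3]
grip_width: 92.3
finger_force: 0.0
time: 13.15
tool_pos: [476.5, -44.9, 181.5]
tcp_rot: [-3.141, -0.0, 1.466]
contact_force: [0.2, -0.4, -0.4]
grip_width: 91.7
finger_force: 0.0
stone (array([488.1,  64.6], dtype=float32), np.float32(129.9), np.float32(49.3), np.float32(1.4671)) 13.15
grip pt [ 461.02167668 -200.74147688]
t 13.2 at [476.5 -44.5 181.3] [-3.1409e+00 -4.0000e-04  1.4673e+00] dp [-0.1571  0.0008  0.0612] rot [-0.0007 -0.0004  0.0003]
```

View pics/w5.png

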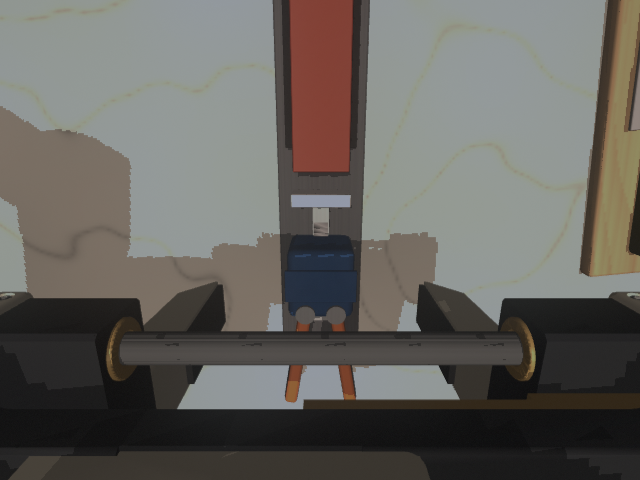

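The stone lies square on the bed, its jaw end at (322,172); the jaw is at (321,201), the handle ends at about (292,399) and (349,397).

```bash
python3 - <<'E'
from h import *
import pickle
np.set_printoptions(precision=1,suppress=True)
E=[]
cs=[pickle.load(open(f"w{i}.pkl","rb")) for i in(1,5)]
for c in cs:
    h=cv2.cvtColor(c["pixels"],cv2.COLOR_RGB2HSV).astype(int)
    m=((h[...,0]<20)&(h[...,1]>150)&(h[...,2]>50)).astype(np.uint8);m[:325]=0;m[:,:270]=0;m[:,380:]=0;m[405:]=0
    m=cv2.morphologyEx(m,cv2.MORPH_OPEN,np.ones((3,3),np.uint8))
    n,l,s,_=cv2.connectedComponentsWithStats(m);e=[]
    for i in range(1,n):
        if s[i,4]>40:
            p=np.argwhere(l==i)[:,::-1];r=p[:,1].max();print(s[i],r);
            q=p[p[:,1]>r-4].mean(0);q[1]=r;e.append(q)
    e=sorted(e,key=lambda q:(q[1]<365,q[0]))[:2] ; e=sorted(e,key=lambda q:q[0]);E.append(e);print(np.array(e))
for a,b in zip(*E):print(tri(cs[0],a,cs[1],b))
o=np.array([489.1,68.8]);d=np.array([np.cos(1.467),np.sin(1.467)]);n=np.array([-d[1],d[0]])
for e in E[1]:
    w=plane(cs[1],e,66)[0][:2]-o;print("holder xy",w@d,w@n)
for r in(195,207):
    w=plane(cs[1],[321,r],42)[0][:2]-o;print("jaw",w@d,w@n)
E
```

```text
[328 325   8   6  46] 330
[354 325   8   6  45] 330
[322 366   7   9  59] 374
[361 366   8   8  57] 373
[[324.8 374. ]
 [365.  373. ]]
[297 325  12   6  70] 330
[332 325  12   6  70] 330
[286 366  15  36 378] 401
[339 366  16  34 379] 399
[[290.7 401. ]
 [349.2 399. ]]
(array([ 429.5, -215.8,   69.2]), np.float64(0.12102007002448806))
(array([ 487.3, -240.3,   44.6]), np.float64(0.16287113426871247))
holder xy -292.05838924689664 29.99047089361429
holder xy -289.6262411414238 -28.02263219695065
jaw -90.69557813837277 0.21527497423971023
jaw -101.61128966235566 0.19712761386931807
```

```bash
python3 -m pendant '{"dp":[[-0.03,0,0],[-0.075,0,0],[-0.115,0.001,0.02],[-0.145,0.001,0.05],[-0.157,0.001,0.08],[-0.157,0.001,0.105],[-0.157,0.001,0.12],[-0.157,0.001,0.12]],"rotation":[[0,0,0],[0,0,0],[0,0,0],[0,0,0],[0,0,0],[0,0,0],[0,0,0],[0,0,0]]}' && python3 - <<'E'
from h import *
go([461,-200.7,12],1.467)
c=cap("wrist");cv2.imwrite("pics/w6.png",c["pixels"][:,:,::-1])
E
```

```text
time: 14.2
tool_pos: [461.2, -200.4, 60.6]
tcp_rot: [-3.139, -0.001, 1.468]
contact_force: [0.5, -0.0, 0.8]
grip_width: 91.8
finger_force: 0.0
t 14.2 at [ 461.2 -200.4   60.6] [-3.1394e+00 -1.1000e-03  1.4681e+00] dp [-0.0003 -0.0001  0.0486] rot [-0.0022 -0.0011  0.0011]
```

View pics/w6.png

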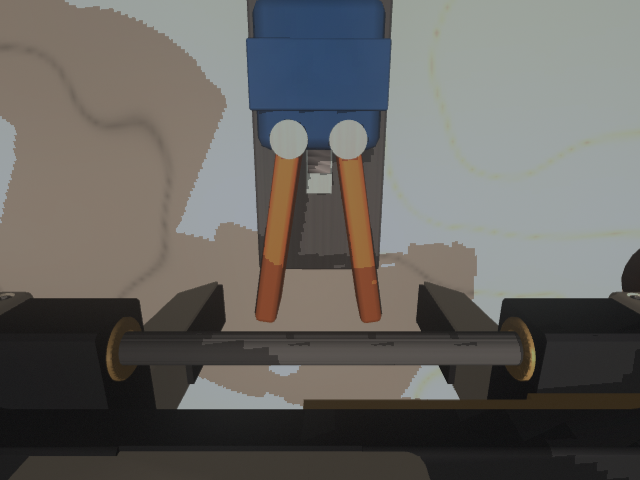

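The handles, with ends at (267,318) and (370,318), are centred between the fingers (mid ≈ 320). Going down around them.

```bash
python3 -m pendant '{"dp":[[0,0,0.012],[0,0,0.025],[0,0,0.036],[0,0,0.044],[0,0,0.048],[0,0,0.048]],"rotation":[[0,0,0],[0,0,0],[0,0,0],[0,0,0],[0,0,0],[0,0,0]]}' && python3 -m pendant '{"dp":[[0,0,0],[0,0,0],[0,0,0],[0,0,0],[0,0,0],[0,0,0]],"rotation":[[0,0,0],[0,0,0],[0,0,0],[0,0,0],[0,0,0],[0,0,0]]}' 0.06
```

```text
time: 15.0
tool_pos: [461.5, -201.6, 13.3]
tcp_rot: [-3.141, -0.0, 1.467]
contact_force: [0.2, -0.0, 0.7]
grip_width: 91.9
finger_force: 0.0
time: 15.75
tool_pos: [459.6, -202.0, 13.5]
tcp_rot: [-3.138, 0.001, 1.468]
contact_force: [-6.7, -3.6, 3.2]
grip_width: 60.0
finger_force: 6.8
```

```bash
python3 -m pendant '{"dp":[[0,-0.002,0],[0,-0.002,0],[0,-0.002,0],[0,-0.002,0],[0,-0.002,0],[0,-0.002,0],[0,-0.002,0],[0,-0.002,0]],"rotation":[[0,0,0],[0,0,0],[0,0,0],[0,0,0],[0,0,0],[0,0,0],[0,0,0],[0,0,0]]}' 0.041 && python3 -m pendant '{"dp":[[0,0,0],[0,0,0],[0,0,0],[0,0,0],[0,0,0],[0,0,0],[0,0,0],[0,0,0]],"rotation":[[0,0,0],[0,0,0],[0,0,0],[0,0,0],[0,0,0],[0,0,0],[0,0,0],[0,0,0]]}' 0.075
```

```text
time: 16.75
tool_pos: [459.5, -203.2, 13.6]
tcp_rot: [3.141, 0.003, 1.467]
contact_force: [-1.8, -8.1, -3.0]
grip_width: 41.1
finger_force: 7.4
time: 17.75
tool_pos: [459.5, -201.4, 13.5]
tcp_rot: [-3.142, 0.0, 1.467]
contact_force: [-0.1, -0.0, 0.4]
grip_width: 75.2
finger_force: 0.0
```

```bash
python3 -m pendant '{"dp":[[0,0,0],[0,0,0],[0,0,0],[0,0,0],[0,0,0],[0,0,0]],"rotation":[[0,0,0],[0,0,0],[0,0,0],[0,0,0],[0,0,0],[0,0,0]]}' 0.05 && python3 -m pendant '{"dp":[[0,0,0],[0,0,0],[0,0,0],[0,0,0]],"rotation":[[0,0,0],[0,0,0],[0,0,0],[0,0,0]]}' 0.045 && python3 -m pendant '{"dp":[[0,0,0],[0,0,0],[0,0,0],[0,0,0]],"rotation":[[0,0,0],[0,0,0],[0,0,0],[0,0,0]]}' 0.041
```

```text
time: 18.5
tool_pos: [459.5, -203.0, 13.5]
tcp_rot: [3.141, 0.002, 1.467]
contact_force: [-2.2, -6.7, -3.2]
grip_width: 50.2
finger_force: 8.5
time: 19.0
tool_pos: [459.5, -203.3, 13.5]
tcp_rot: [3.141, 0.003, 1.467]
contact_force: [-2.5, -8.8, -3.2]
grip_width: 45.1
finger_force: 8.7
time: 19.5
tool_pos: [459.5, -203.5, 13.5]
tcp_rot: [3.141, 0.003, 1.467]
contact_force: [-3.1, -10.4, -2.6]
grip_width: 41.2
finger_force: 9.0
```

```bash
python3 -m pendant '{"dp":[[0,0,0],[0,0,0],[0,0,0],[0,0,0],[0,0,0],[0,0,0],[0,0,0],[0,0,0]],"rotation":[[0,0,0],[0,0,0],[0,0,0],[0,0,0],[0,0,0],[0,0,0],[0,0,0],[0,0,0]]}' 0.075; python3 - <<'E'
from h import *
c=cap("scene")
cv2.imwrite("pics/s3.png",cv2.resize(c["pixels"][190:300,290:410,::-1],None,fx=5,fy=5,interpolation=cv2.INTER_CUBIC))
E
```

```text
time: 20.5
tool_pos: [459.6, -201.4, 13.5]
tcp_rot: [3.142, 0.0, 1.467]
contact_force: [0.5, 0.0, -0.0]
grip_width: 74.9
finger_force: 0.0
```

View pics/s3.png

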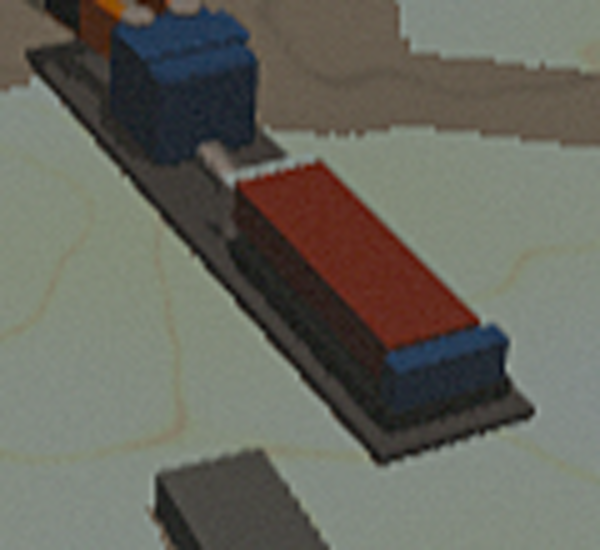

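The scene crop shows the jaw touching the stone at (275,170) and the stone lying straight, its far end close to the stop (440,345). Third squeeze in small steps.

```bash
python3 -m pendant '{"dp":[[0,0,0],[0,0,0],[0,0,0],[0,0,0],[0,0,0]],"rotation":[[0,0,0],[0,0,0],[0,0,0],[0,0,0],[0,0,0]]}' 0.06 && python3 -m pendant '{"dp":[[0,0,0],[0,0,0],[0,0,0]],"rotation":[[0,0,0],[0,0,0],[0,0,0]]}' 0.057 &&  python3 -m pendant '{"dp":[[0,0,0],[0,0,0],[0,0,0]],"rotation":[[0,0,0],[0,0,0],[0,0,0]]}' 0.055
```

```text
time: 21.18
tool_pos: [459.6, -202.1, 13.5]
tcp_rot: [3.141, 0.001, 1.467]
contact_force: [-1.1, -4.8, -1.6]
grip_width: 59.9
finger_force: 17.5
time: 21.55
tool_pos: [459.5, -202.2, 13.5]
tcp_rot: [3.141, 0.001, 1.467]
contact_force: [-1.4, -5.8, -1.5]
grip_width: 58.3
finger_force: 29.5
time: 21.92
tool_pos: [459.4, -202.2, 13.5]
tcp_rot: [3.141, 0.001, 1.467]
contact_force: [-1.6, -7.2, -2.4]
grip_width: 58.1
finger_force: 29.5
```

```bash
python3 -m pendant '{"dp":[[0,0,0],[0,0,0],[0,0,0],[0,0,0]],"rotation":[[0,0,0],[0,0,0],[0,0,0],[0,0,0]]}' 0.059
```

```text
time: 22.42
tool_pos: [459.5, -202.1, 13.5]
tcp_rot: [3.141, 0.001, 1.467]
contact_force: [-1.3, -5.5, -1.5]
grip_width: 59.1
finger_force: 22.4
```

```bash
python3 -m pendant '{"dp":[[0,0,0],[0,0,0],[0,0,0],[0,0,0]],"rotation":[[0,0,0],[0,0,0],[0,0,0],[0,0,0]]}'; python3 - <<'E'
from h import *
o=np.array([489.1,68.8]);d=np.array([np.cos(1.467),np.sin(1.467)]);n=np.array([-d[1],d[0]])
for k in("scene","top"):
    c=cap(k);m=mask(c,"red")
    if k=="scene":
        x=np.zeros_like(m);x[190:300,290:410]=1;m=m*x
    else:
        x=np.zeros_like(m);x[255:310,260:350]=1;m=redall(c)*x
    q=wrect(c,m,45);w=np.array(q[0])-o;print(k,q,"holder",w@d,w@n)
g=get_obs();print(g["time"],g["grip_width"],g["finger_force"])
E
```

```text
time: 22.92
tool_pos: [459.5, -202.2, 13.5]
tcp_rot: [3.141, 0.001, 1.467]
contact_force: [-1.0, -5.1, -1.0]
grip_width: 59.1
finger_force: 22.4
scene (array([491.8,  86.1], dtype=float32), np.float32(147.5), np.float32(47.7), np.float32(1.4633)) holder 17.486635678870655 -0.8930027554381821
top (array([492.2,  83. ], dtype=float32), np.float32(148.3), np.float32(53.1), np.float32(1.4636)) holder 14.444767958527489 -1.6120652307026195
23.025 59.19961410544227 22.427661269903183
```

The stone's centre is at holder x ≈ 14–17 mm (15 mm means it is against the stop). The squeeze is steady at 22 N and has stopped well short of the full stroke, so I'm handing in.

```bash
python3 -c "
from plant import workorder
print(workorder.close_job())"
```

```text
the job is handed in; nothing more can be done
None
```

I handed the job in at about 23 s: the red stone lies on the bed against the stop, gripped after two full trigger pumps, with the third squeeze held steady at about 22 N (roughly 29 N on the stone by your 1.3 factor); handing in returned no verdict.

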